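# Set up the sampling supply trays at the registration desk

### The job

Set up the sampling supplies in the two grey trays. In the larger tray build one pile: the largest carton flat on the tray's floor, the medium carton centred squarely on top of it, and the red self-inking stamp upright, centred and square, on top of that; stand the tall slim carton upright in the smaller tray, its long side along the tray's long side. Leave the eraser, the correction fluid bottle and the glue stick where they are.

Things in the scene. Friction and masses are not known exactly. Their poses are not given: they have to be found in the camera images.
- large_tray: The larger of two shallow grey plastic trays, fixed to the desk. Outside 92 (x) x 129 (y) x 14 (z) mm, inside 84 x 121 mm, walls 4 mm thick, floor 3 mm thick. Origin: centre of the underside; z up, y along its length. The pile goes here.
- small_tray: The smaller shallow grey plastic tray, fixed to the desk. Outside 70 (x) x 54 (y) x 14 (z) mm, inside 62 x 46 mm, walls 4 mm thick, floor 3 mm thick. Origin: centre of the underside; z up, x along its length. The tall slim carton goes here.
- large_carton: Largest carton, a loose closed white box with a teal band, lying flat: 68 (x) x 105 (y) x 60 (z) mm, about 100 g. Origin: centre of the underside; z up, y along its length. Grasp across its 68 mm.
- medium_carton: Medium carton, a loose closed white box with red bands, lying flat: 60 (x) x 90 (y) x 45 (z) mm, about 90 g. Origin: centre of the underside; z up, y along its length. Grasp across its 60 mm.
- stamp: Self-inking office stamp, loose, red sleeve over a black foot frame, standing upright: 45 (x) x 71 (y) x 66 (z) mm, about 90 g, its sleeve fixed. Foot 38 x 62 mm. Origin: centre of the underside; z up, y along its length. Grasp the sleeve across its 44 mm (x), which is flat from 32 to 66 mm above the underside.
- tall_carton: Tall slim carton, a loose closed white box with a grey band, standing upright on the desk: 46 (x) x 30 (y) x 108 (z) mm, about 40 g. Origin: centre of the underside; z up, x along its longer side. Grasp across its 30 mm or its 46 mm.
- eraser: Blue and white eraser, 20 x 42 x 11 mm, lying loose on the desk. A bystander. Origin: centre of the underside.
- glue_stick: Glue stick with a green cap, upright, 24 mm across, 96 mm high, loose. A bystander. Origin: centre of the underside.
- correction_fluid: Small white bottle with a blue cap, upright, 30 mm across, 72 mm high, loose. A bystander. Origin: centre of the underside.
There are look-alikes about, which are no part of the job. Leave any green look-alike of the small_tray alone.

How it is judged:
By the outcome, as a careful person would: the job done as asked, in the order asked, and still so for the second after the job is handed in, with the robot touching nothing.
It also fails if it takes over 128 s, if anything falls off the work surface, if the arm or the gripper's body presses on something with over 40 N, if the wrist force passes 120 N, or if a joint passes its speed limit or range.

### The arm

A 7-joint arm with a two-finger parallel gripper is mounted at the origin on the work surface; the furniture and walls round the work are solid. World frame = base frame: x ahead of the robot, y to its left, z up, the work surface at z = 0. Lengths are in m, angles in rad, forces in N, time in s.
With the tool pointing down it reaches from about 0.4 to 0.85 m from the base axis. Payload 10.4 kg.
Tool frame: the origin (TCP) lies midway between the tips of the shut fingers; the grasp point (between the pads) lies 19 mm behind it; z points along the fingers, y is the line along which they close (so a half turn about z gives the same grasp; the last joint's range is limited). The gripper opens to 85 mm and grips with 20 to 120 N. Pads are 22 mm wide; open, the fingers measure 114 mm over their backs; the gripper's body (76 mm by 85 mm) begins 54 mm behind the grasp point. The pads swing forward as they close: fully open they stand 13 mm farther back than shut.
Start: joints at [-1.322, 0.332, -0.065, 1.46, 0.022, 1.35, -0.088], TCP at [0.168, 0.602, 0.231] pointing down, gripper open.
Joint ranges: [-2.6, 2.6], [-0.5, 2.12], [-1.47, 1.34], [0.16, 2.42], [-1.27, 4.41], [0.06, 2.06], [-2.6, 2.6]. Speed limits (rad/s): [2.22, 2.22, 2.79, 2.79, 3.14, 3.14, 3.14].

### API

Orientations are given as a unit quaternion [x, y, z, w].
In Python, from workcell import get_obs, camera, camera_params, hand_in gives the robot as it stands.
- The arm moves only by the tool carry_out, never from a script. Its argument "commands" is a list that holds one entry, the list of rows, each a list of 6 numbers: the shift along the tool's x, y, z in units of 40 mm (1.0 is 40 mm), then the turn, a rotation vector about the tool's x, y, z in units of 6 degrees (1.0 is 6 degrees). In form: [[[x, y, z, ax, ay, az], ...]]. A call has 1 to 20 rows; each row shifts and turns the commanded pose from where the row before left it, along the tool's axes as they then stand; what a row does not reach is not made up. A row lasts 1/12 s, in which the tool goes at most 41.7 mm and 7.16 degrees, less where a joint would pass 70% of its speed; a pose out of reach is approached as far as the arm can. A call is refused whole if a number of a shift passes 1 or a number of a turn 1, either way. A call with a gripper value outside its range is refused whole. "hand" is the closure, from -1 (fully open) to 1 (shut), set as the call begins (left out, the last holds). The fingers move at their own pace and stop on an object; "force" is the grip in N (left out, the last holds). Time passes only in rows, so rows that do not move let the fingers close. It gives the time, the measured TCP pose, the force, the opening and the grip force at its end, in the units of the state.
- get_obs(): the state, without advancing time (a new reading comes with each control period).
- camera(name): name is "side" or "top"; returns the picture (420x560x3 uint8, red, green, blue); there is no depth.
- camera_params(name): a dict with "mtx" (3x3 intrinsics, pixels), "k1" (the pictures are not rectified: a ray, as slopes to the right and down, at radius r is drawn at 1 + k1 r^2 times it, then the intrinsics apply), "R" (3x3) and "t" (3): a world point X has camera coordinates R X + t. Camera axes: x right, y down, z forward; pixel columns grow to the right and rows downward; lengths in m; the calibration is good to about 2 mm. A picture is of the moment at which its call begins. camera_params takes no time and is no camera call.
- hand_in(): hands the job in; it is judged then, once.
The state is a dict: "clock": time; "joint_pos": joint angles; "joint_velocities": joint speeds; "tau": joint torques, N m; "position": TCP position; "ee_rot": TCP orientation; "ft_force": force on the tool from outside, world axes, zero at the start; "torque": the same for the moment, N m; "grip_width": opening from 0.0 (shut) to 1.0 (fully open); "grasp_force": force on a finger pad.
Only numpy, scipy, OpenCV 4.12 (cv2) and the standard library are available. Lean on these libraries where they do the work, as an engineer would, in place of code of your own. Each camera call takes 0.05 s, during which the arm holds its last target. There are 200 camera calls.

## Working session

There is one attempt and no reset: what is moved stays moved. The work goes in short steps, Python scripts to look and compute and a tool call to move; the robot and the scene stay as the last step left them, time stands still between calls to the robot, and variables do not carry over. Pictures are saved under pics/ and viewed, at most 14 in all, crops included, and the job is handed in when it is done.

Besides the shell and the picture viewer there is one more tool, called by a JSON object that holds its "method" and its "body", one argument or row to a line. carry_out: Moves the arm, as the interface text tells. Its arguments: {"type":"object","properties":{"commands":{"type":"array"},"hand":{"type":"number"},"force":{"type":"number"}},"required":["commands"]}

```bash
ls; mkdir -p pics; python3 - <<'E'
from workcell import *
import cv2
for n in("top","side"):
    cv2.imwrite(f"pics/{n}0.png",cv2.resize(camera(n),None,fx=1.42,fy=1.42,interpolation=cv2.INTER_CUBIC)[:,:,::-1]); print(n,camera_params(n))
print(get_obs())
E
```

```text
pics
top {'mtx': array([[460.00111637,   0.        , 282.00345727],
       [  0.        , 460.00111637, 209.67546282],
       [  0.        ,   0.        ,   1.        ]]), 'k1': -0.08992832301614559, 'R': array([[ 0.00410636, -0.99998141, -0.00450733],
       [-0.99055207, -0.0034497 , -0.13709378],
       [ 0.13707569,  0.0050277 , -0.99054782]]), 't': array([-0.0097327 ,  0.46249205,  1.38844338])}
side {'mtx': array([[457.25012048,   0.        , 280.48264628],
       [  0.        , 457.25012048, 204.32602062],
       [  0.        ,   0.        ,   1.        ]]), 'k1': -0.08371701000398599, 'R': array([[ 0.9216732 , -0.38795943,  0.0024491 ],
       [-0.19083359, -0.45884048, -0.86778336],
       [ 0.33778848,  0.79934529, -0.49693666]]), 't': array([-0.43052733,  0.11506535,  1.14402565])}
{'clock': 0.1, 'joint_pos': array([-1.32159993,  0.33281669, -0.0647024 ,  1.46084812,  0.02158147,
        1.34991303, -0.08849659]), 'joint_velocities': array([ 0.00160192, -0.00048009,  0.00117861, -0.0019898 , -0.00040063,
       -0.00229588, -0.00120359]), 'tau': array([ 1.86909087e-04, -6.26739335e+01,  4.82097978e-02, -3.92441726e+01,
        1.61067036e-02,  6.82439757e-03,  1.97821680e-05]), 'position': array([0.16769415, 0.60173238, 0.23059489]), 'ee_rot': array([ 1.35470033e-01,  9.90781234e-01, -6.41763393e-04, -6.77670884e-05]), 'ft_force': array([-0.52532021, -0.524644  , -0.02398061]), 'torque': array([ 0.04524341, -0.0074783 , -0.00139079]), 'grasp_force': 0.0, 'grip_width': 0.9997122141493842}
```

View pics/top0.png

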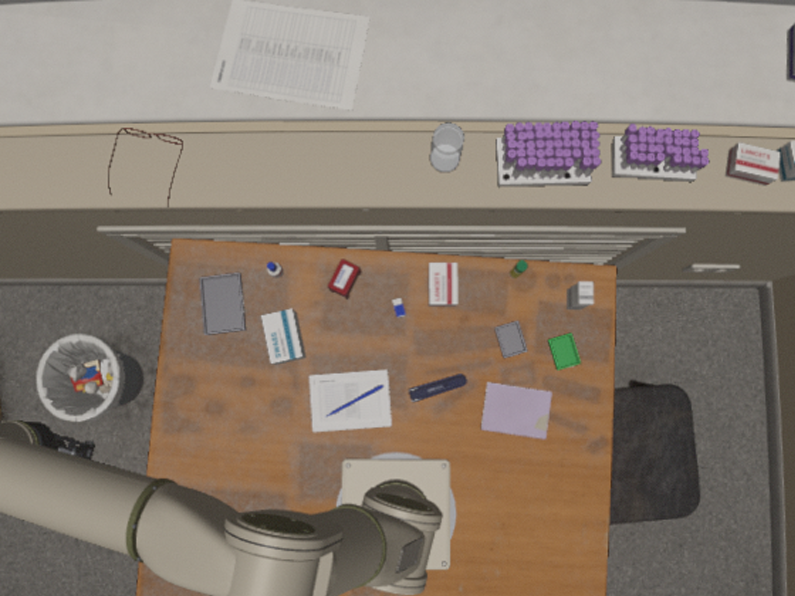

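View pics/side0.png

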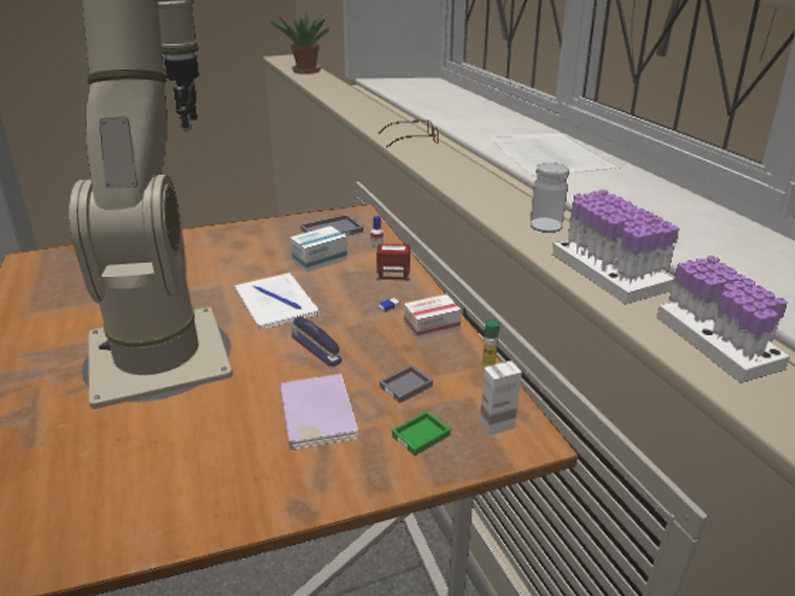

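Top view shows everything: in the 795x596 picture the large tray is at (222,303), large carton (282,336), stamp (344,278), medium carton (443,284), tall carton (582,295), small grey tray (510,339) and the green look-alike (564,350). I'll enlarge these to read the corners.

```bash
python3 - <<'E'
from workcell import *
import cv2
im=camera("top")[:,:,::-1]; cv2.imwrite("pics/raw.png",im)
def crop(n,x0,y0,w,h,s):
    c=cv2.resize(im[y0:y0+h,x0:x0+w],None,fx=s,fy=s,interpolation=cv2.INTER_CUBIC)
    for i in range(0,w,10):
        cv2.line(c,(i*s,0),(i*s,6),(0,255,255),1); cv2.putText(c,str(x0+i),(i*s+1,16),0,.35,(0,255,255),1)
    for i in range(0,h,10):
        cv2.line(c,(0,i*s),(6,i*s),(0,255,255),1); cv2.putText(c,str(y0+i),(8,i*s+4),0,.35,(0,255,255),1)
    cv2.imwrite(n,c)
crop("pics/c1.png",135,175,130,85,6)
crop("pics/c2.png",290,175,132,90,6)
E
```

```text
(no output)
```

View pics/c1.png

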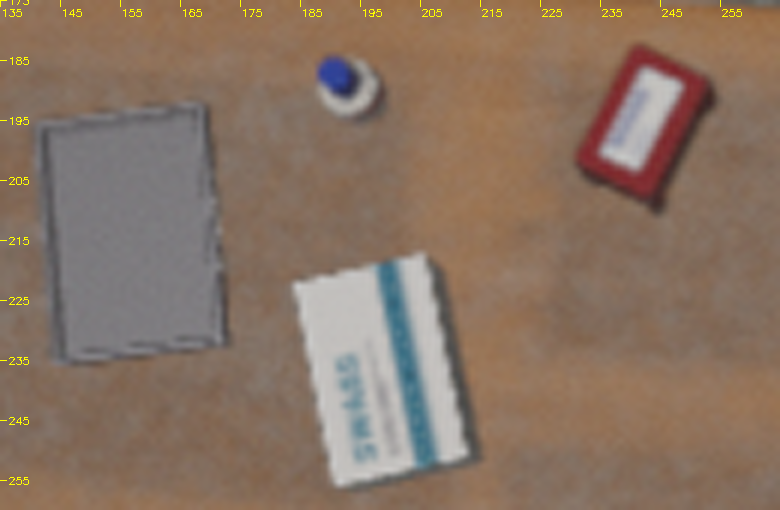

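View pics/c2.png

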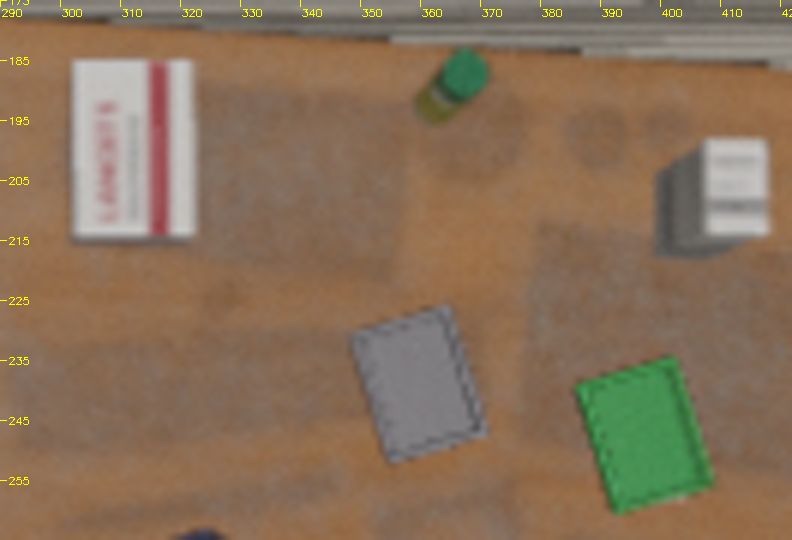

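Crops: all four top corners of each item are readable (e.g. medium carton crop2 (72,60)-(196,236), small tray (349,335),(449,305),(488,433),(390,463)). I'll fit poses with the known sizes.

```bash
cat > h.py <<'E'
from workcell import *
import cv2, numpy as np
from scipy.optimize import least_squares
from scipy.spatial.transform import Rotation as Ro
def proj(X,n="top"):
    p=camera_params(n)
    return cv2.projectPoints(np.asarray(X,float).reshape(-1,1,3),cv2.Rodrigues(p["R"])[0],p["t"],p["mtx"],np.array([p["k1"],0,0,0]))[0][:,0]
def corners(x,y,yaw,dx,dy,z):
    c,s=np.cos(yaw),np.sin(yaw)
    # TL,TR,BR,BL for yaw~0 as in top picture (x up, y left)
    return [(x+c*a-s*b,y+s*a+c*b,z) for a,b in((dx/2,dy/2),(dx/2,-dy/2),(-dx/2,-dy/2),(-dx/2,dy/2))]
def fit(px,dx,dy,z,n="top",g=(.6,0,0)):
    px=np.array(px,float)
    r=least_squares(lambda v:(proj(corners(*v,dx,dy,z),n)-px).ravel(),g)
    return r.x,np.sqrt(np.mean(r.fun**2))
E
python3 - <<'E'
from h import *
def nat(p,x0,y0,s=6): return [(x0+(a+.5)/s-.5,y0+(b+.5)/s-.5) for a,b in p]
# dims given as (extent along picture-vertical, along picture-horizontal)
T={"large_tray":([(38,124),(205,104),(228,345),(56,363)],135,.129,.092,.014),
"large_carton":([(293,286),(425,254),(471,458),(337,487)],135,.105,.068,.06),
"stamp":([(637,45),(713,83),(655,200),(577,163)],135,.071,.045,.066),
"medium":([(72,60),(194,60),(196,236),(72,236)],290,.09,.06,.045),
"tall":([(704,138),(767,139),(769,235),(704,234)],290,.046,.030,.108),
"small_tray":([(349,335),(449,305),(488,433),(390,463)],290,.07,.054,.014)}
for k,(p,x0,dx,dy,z) in T.items():
    v,e=fit(nat(p,x0,175),dx,dy,z); print(k,v[:2].round(4),"long axis deg from x",np.degrees(v[2]).round(2),"rms px",e.round(2),"r",np.hypot(*v[:2]).round(3), "side px",proj([[v[0],v[1],z]],"side")[0].round(1)*1.42)
E
```

```text
large_tray [0.4516 0.3873] long axis deg from x 7.04 rms px 0.25 r 0.595 side px [331.57  224.928]
large_carton [0.3765 0.2443] long axis deg from x 13.84 rms px 0.16 r 0.449 side px [317.938 235.578]
stamp [0.5023 0.1127] long axis deg from x -25.65 rms px 0.52 r 0.515 side px [393.056 247.648]
medium [ 0.4935 -0.0995] long axis deg from x 0.08 rms px 0.37 r 0.503 side px [432.106 304.874]
tall [ 0.4653 -0.3915] long axis deg from x -1.18 rms px 0.29 r 0.608 side px [502.396 367.78 ]
small_tray [ 0.3753 -0.2488] long axis deg from x 16.63 rms px 0.12 r 0.45 side px [405.552 378.714]
```

```bash
cat >> h.py <<'E'
def go(x,y,z,yang):
    """rotation needed first (units of 6deg, tool axes), then shift (units of 40mm, in turned tool axes)"""
    o=get_obs(); R=Ro.from_quat(o["ee_rot"]); cy=np.degrees(np.arctan2(*R.apply([0,1,0])[1::-1]))
    a=cy+(yang-cy+90)%180-90; t=np.radians(a)
    G=Ro.from_matrix(np.array([[-np.sin(t)*-1*-1,np.cos(t),0],[np.cos(t),np.sin(t),0],[0,0,-1]]).T.T) if 0 else None
    yv=np.array([np.cos(t),np.sin(t),0]); zv=np.array([0,0,-1.]); G=Ro.from_matrix(np.column_stack([np.cross(yv,zv),yv,zv]))
    rv=np.degrees((R.inv()*G).as_rotvec())/6; d=G.inv().apply(np.array([x,y,z])-o["position"])/.04
    print("turn",rv.round(3),"shift",d.round(3),"| t",round(o["clock"],2),"pos",o["position"].round(4),"yang",cy.round(2),"w",round(85*o["grip_width"],1),"F",o["ft_force"].round(1),"gf",round(o["grasp_force"],1))
E
python3 -c "
from h import *
go(.3765,.2443,.16,103.84)"
```

```text
turn [-1.000e-02 -2.000e-03 -4.902e+00] shift [-2.931 -9.926  1.768] | t 0.15 pos [0.1677 0.6018 0.2307] yang 74.43 w 84.7 F [ 0.4  0.1 -0.1] gf 0.0
```

{"method": "carry_out", "body": {
  "commands": [
    [[0,0,0,0,0,-0.7],[0,0,0,0,0,-0.7],[0,0,0,0,0,-0.7],[0,0,0,0,0,-0.7],[0,0,0,0,0,-0.7],[0,0,0,0,0,-0.7],[0,0,0,0,0,-0.7],[-0.25,-0.83,0.1,0,0,0],[-0.25,-0.83,0.1,0,0,0],[-0.25,-0.83,0.1,0,0,0],[-0.25,-0.83,0.1,0,0,0],[-0.25,-0.83,0.1,0,0,0],[-0.25,-0.83,0.1,0,0,0],[-0.25,-0.83,0.1,0,0,0],[-0.25,-0.83,0.1,0,0,0],[-0.25,-0.83,0.1,0,0,0],[-0.25,-0.83,0.1,0,0,0],[-0.25,-0.83,0.1,0,0,0],[-0.18,-0.8,0.1,0,0,0],[0,0,0,0,0,0]]
  ],
  "hand": -1,
  "force": 30
}}

```text
clock: 1.82
position: [0.379, 0.2383, 0.1826]
ee_rot: [-0.116, 0.993, -0.001, -0.0]
ft_force: [1.3, -0.1, 0.1]
grip_width: 1.002
grasp_force: 0.0
```

```bash
python3 -c "
from h import *
go(.3765,.2443,.016,103.84)"
```

```text
turn [-0.017 -0.007 -0.078] shift [0.024 0.159 4.164] | t 1.82 pos [0.379  0.2383 0.1826] yang 103.37 w 85.2 F [ 1.3 -0.1  0.1] gf 0.0
```

{"method": "carry_out", "body": {
  "commands": [
    [[0.02,0.16,0,0,0,-0.08],[0,0,0.35,0,0,0],[0,0,0.35,0,0,0],[0,0,0.35,0,0,0],[0,0,0.35,0,0,0],[0,0,0.35,0,0,0],[0,0,0.35,0,0,0],[0,0,0.35,0,0,0],[0,0,0.35,0,0,0],[0,0,0.35,0,0,0],[0,0,0.35,0,0,0],[0,0,0.35,0,0,0],[0,0,0.3,0,0,0],[0,0,0,0,0,0],[0,0,0,0,0,0]]
  ]
}}

```text
clock: 3.07
position: [0.3733, 0.2514, 0.017]
ee_rot: [-0.125, 0.992, -0.0, -0.001]
ft_force: [0.4, 0.9, 0.7]
grip_width: 1.0
grasp_force: 0.0
```

{"method": "carry_out", "body": {
  "commands": [
    [[0,0,0,0,0,0],[0,0,0,0,0,0],[0,0,0,0,0,0],[0,0,0,0,0,0],[0,0,0,0,0,0],[0,0,0,0,0,0],[0,0,0,0,0,0],[0,0,0,0,0,0]]
  ],
  "hand": 1,
  "force": 30
}}

```text
clock: 3.73
position: [0.3746, 0.2512, 0.0182]
ee_rot: [-0.125, 0.992, 0.001, 0.001]
ft_force: [-2.7, 1.0, 7.4]
grip_width: 0.79
grasp_force: 34.9
```

```bash
python3 - <<'E'
from h import *
go(.3765,.2443,.12,103.84)
im=camera("side")[:,:,::-1]
cv2.imwrite("pics/s1.png",cv2.resize(im[100:250,150:350],None,fx=3.5,fy=3.5,interpolation=cv2.INTER_CUBIC))
E
```

```text
turn [0.011 0.012 0.081] shift [-0.005 -0.18  -2.545] | t 3.73 pos [0.3746 0.2512 0.0182] yang 104.33 w 67.1 F [-2.7  1.   7.4] gf 34.9
```

View pics/s1.png

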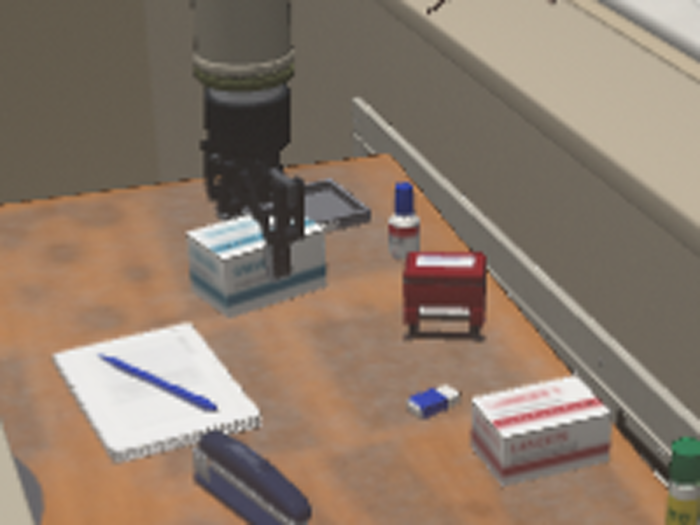

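Grip reads 67 mm, as it should; the picture shows the finger at the middle of the carton side (280,240). Lift.

{"method": "carry_out", "body": {
  "commands": [
    [[0,0,-0.2,0,0,0],[0,0,-0.3,0,0,0],[0,0,-0.4,0,0,0],[0,0,-0.4,0,0,0],[0,0,-0.4,0,0,0],[0,0,-0.4,0,0,0],[0,0,-0.2,0,0,0],[0,0,0,0,0,0.4],[0,0,0,0,0,0.4],[0,0,0,0,0,0.4],[0,0,0,0,0,0],[0,0,0,0,0,0],[0,0,0,0,0,0]]
  ]
}}

```text
clock: 4.87
position: [0.3741, 0.2504, 0.1092]
ee_rot: [-0.063, 0.998, -0.0, -0.0]
ft_force: [0.3, 0.1, -0.7]
grip_width: 0.789
grasp_force: 34.1
```

```bash
python3 - <<'E'
from h import *
go(.4516,.3873,.11,97.04)
E
```

```text
turn [-0.    -0.002  0.024] shift [-2.343  3.16  -0.019] | t 4.87 pos [0.3741 0.2504 0.1092] yang 97.19 w 67.1 F [ 0.3  0.1 -0.7] gf 34.1
```

{"method": "carry_out", "body": {
  "commands": [
    [[-0.1,0.16,0,0,0,0.02],[-0.2,0.3,0,0,0,0],[-0.3,0.4,0,0,0,0],[-0.3,0.4,0,0,0,0],[-0.3,0.4,0,0,0,0],[-0.3,0.4,0,0,0,0],[-0.3,0.4,0,0,0,0],[-0.3,0.4,0,0,0,0],[-0.15,0.2,0,0,0,0],[-0.09,0.1,0,0,0,0],[0,0,0,0,0,0],[0,0,0,0,0,0],[0,0,0,0,0,0],[0,0,0,0,0,0]]
  ]
}}

```text
clock: 6.03
position: [0.4516, 0.3867, 0.1094]
ee_rot: [-0.061, 0.998, -0.0, -0.0]
ft_force: [0.5, -0.1, -1.3]
grip_width: 0.792
grasp_force: 34.1
```

```bash
python3 - <<'E'
from h import *
go(.4516,.3873,.0225,97.04)
E
```

```text
turn [-0.    -0.001 -0.013] shift [-2.000e-03  1.600e-02  2.173e+00] | t 6.03 pos [0.4516 0.3867 0.1094] yang 96.96 w 67.3 F [ 0.5 -0.1 -1.3] gf 34.1
```

{"method": "carry_out", "body": {
  "commands": [
    [[0,0.016,0.2,0,0,-0.01],[0,0,0.3,0,0,0],[0,0,0.3,0,0,0],[0,0,0.3,0,0,0],[0,0,0.3,0,0,0],[0,0,0.3,0,0,0],[0,0,0.2,0,0,0],[0,0,0.1,0,0,0],[0,0,0.1,0,0,0],[0,0,0.05,0,0,0],[0,0,0.03,0,0,0],[0,0,0,0,0,0],[0,0,0,0,0,0],[0,0,0,0,0,0]]
  ]
}}

```text
clock: 7.2
position: [0.4519, 0.3882, 0.0226]
ee_rot: [-0.061, 0.998, 0.0, 0.0]
ft_force: [-1.0, -0.3, -0.9]
grip_width: 0.793
grasp_force: 34.1
```

```bash
python3 - <<'E'
from h import *
go(.4516,.3873,.0212,97.04)
im=camera("side")[:,:,::-1]
cv2.imwrite("pics/s2.png",cv2.resize(im[110:210,180:300],None,fx=6,fy=6,interpolation=cv2.INTER_CUBIC))
E
```

```text
turn [0.006 0.006 0.001] shift [ 0.009 -0.021  0.035] | t 7.2 pos [0.4519 0.3882 0.0226] yang 97.05 w 67.4 F [-1.  -0.3 -0.9] gf 34.1
```

View pics/s2.png

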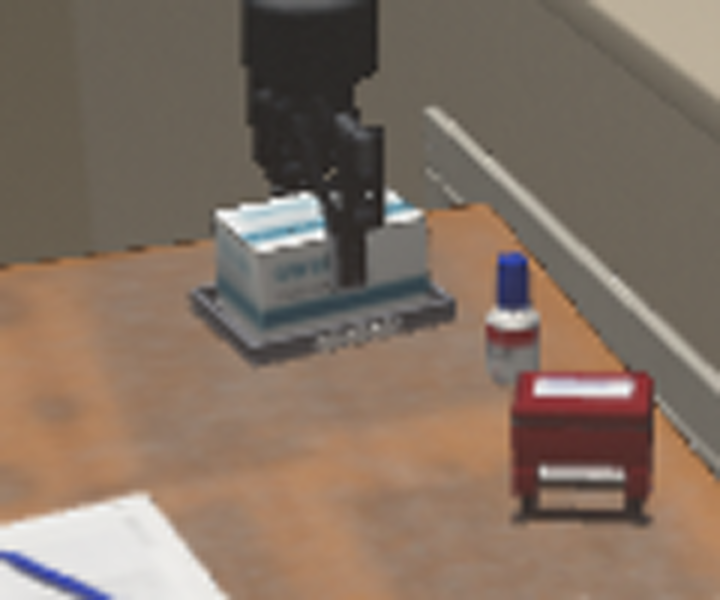

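Carton sits inside the tray outline (tray rim (190,295)-(455,300)); press down a touch, release, rise.

{"method": "carry_out", "body": {
  "commands": [
    [[0.01,-0.015,0.03,0,0,0],[0,0,0.03,0,0,0],[0,0,0,0,0,0],[0,0,0,0,0,0]]
  ]
}}

```text
clock: 7.58
position: [0.4516, 0.3876, 0.0213]
ee_rot: [-0.062, 0.998, 0.0, 0.0]
ft_force: [-3.5, -2.4, 13.8]
grip_width: 0.79
grasp_force: 35.8
```

{"method": "carry_out", "body": {
  "commands": [
    [[0,0,0,0,0,0],[0,0,0,0,0,0],[0,0,0,0,0,0],[0,0,0,0,0,0],[0,0,0,0,0,0],[0,0,0,0,0,0]]
  ],
  "hand": -1
}}

```text
clock: 8.08
position: [0.4513, 0.3872, 0.0196]
ee_rot: [-0.061, 0.998, -0.0, -0.0]
ft_force: [-0.1, -0.2, -0.4]
grip_width: 0.998
grasp_force: 0.0
```

{"method": "carry_out", "body": {
  "commands": [
    [[0,0,-0.1,0,0,0],[0,0,-0.3,0,0,0],[0,0,-0.4,0,0,0],[0,0,-0.4,0,0,0],[0,0,-0.5,0,0,0],[0,0,-0.5,0,0,0],[0,0,-0.5,0,0,0],[0,0,-0.5,0,0,0],[0,0,-0.5,0,0,0],[0,0,-0.4,0,0,0],[0,0,0,0,0,0],[0,0,0,0,0,0],[0,0,0,0,0,0]]
  ]
}}

```text
clock: 9.17
position: [0.4511, 0.387, 0.1836]
ee_rot: [-0.061, 0.998, -0.0, -0.0]
ft_force: [0.9, 0.9, -0.9]
grip_width: 1.002
grasp_force: 0.0
```

```bash
python3 - <<'E'
from h import *
go(.4935,-.0995,.18,90.08)
E
```

```text
turn [-1.000e-03 -3.000e-03  1.161e+00] shift [ -1.044 -12.165   0.089] | t 9.17 pos [0.4511 0.387  0.1836] yang 97.04 w 85.2 F [ 0.9  0.9 -0.9] gf 0.0
```

{"method": "carry_out", "body": {
  "commands": [
    [[0,0,0,0,0,0.58],[0,0,0,0,0,0.58],[-0.06,-0.3,0,0,0,0],[-0.06,-0.6,0,0,0,0],[-0.06,-0.8,0,0,0,0],[-0.06,-0.8,0,0,0,0],[-0.06,-0.8,0,0,0,0],[-0.06,-0.8,0,0,0,0],[-0.06,-0.8,0,0,0,0],[-0.06,-0.8,0,0,0,0],[-0.06,-0.8,0,0,0,0],[-0.06,-0.8,0,0,0,0],[-0.06,-0.8,0,0,0,0],[-0.06,-0.8,0,0,0,0],[-0.06,-0.8,0,0,0,0],[-0.06,-0.8,0,0,0,0],[-0.06,-0.8,0,0,0,0],[-0.06,-0.5,0,0,0,0],[-0.06,-0.365,0,0,0,0]]
  ]
}}

```text
clock: 10.75
position: [0.4916, -0.1028, 0.1832]
ee_rot: [-0.0, 1.0, -0.0, -0.0]
ft_force: [0.9, 0.1, -0.2]
grip_width: 1.001
grasp_force: 0.0
```

{"method": "carry_out", "body": {
  "commands": [
    [[0,0,0,0,0,0],[0,0,0,0,0,0],[0,0,0,0,0,0],[0,0,0,0,0,0]]
  ]
}}

```text
clock: 11.08
position: [0.4926, -0.0983, 0.1834]
ee_rot: [-0.002, 1.0, 0.0, -0.0]
ft_force: [-0.2, -0.7, -0.2]
grip_width: 0.999
grasp_force: 0.0
```

```bash
python3 - <<'E'
from h import *
go(.4935,-.0995,.011,90.08)
im=camera("top")[:,:,::-1]; x0,y0=130,165
v=camera("top")[:,:,::-1][y0:y0+100,x0:x0+130]
c=cv2.resize(v,None,fx=6,fy=6,interpolation=cv2.INTER_CUBIC)
# predicted top of carton in tray
for P,col in ((corners(.4513,.3873,np.radians(7.04),.105,.068,.063),(0,0,255)),):
    q=((proj(P)-[x0,y0]+.5)*6-.5); print(q.round(0).tolist()); cv2.polylines(c,[q.round().astype(int)],True,col,1)
cv2.imwrite("pics/t2.png",c)
E
```

```text
turn [ 0.004 -0.005  0.021] shift [-0.023 -0.031  4.31 ] | t 11.08 pos [ 0.4926 -0.0983  0.1834] yang 90.21 w 84.9 F [-0.2 -0.7 -0.2] gf 0.0
[[62.0, 188.0], [192.0, 172.0], [209.0, 376.0], [77.0, 392.0]]
```

View pics/t2.png

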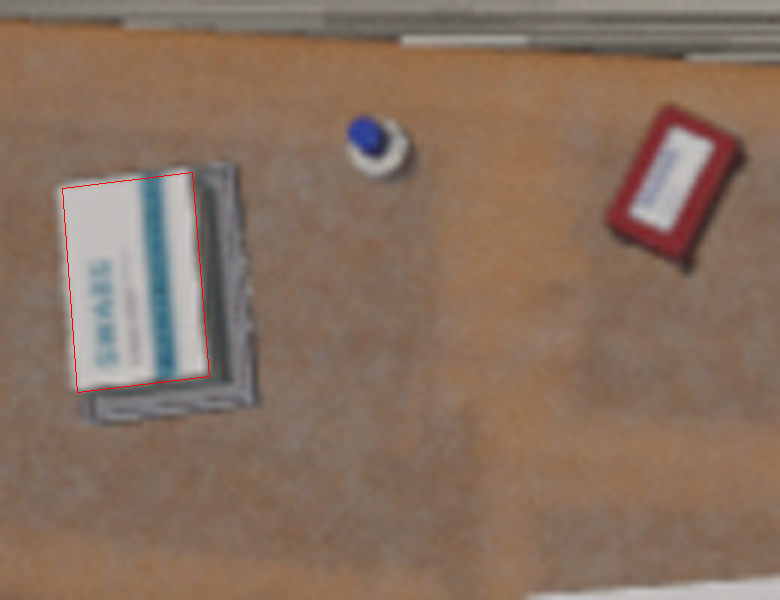

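Overlay (red) agrees with the carton to about 3 crop pixels (~1.5 mm), so it is seated and centred. Now the medium carton.

{"method": "carry_out", "body": {
  "commands": [
    [[-0.02,-0.03,0.3,0,0,0.02],[0,0,0.45,0,0,0],[0,0,0.45,0,0,0],[0,0,0.45,0,0,0],[0,0,0.45,0,0,0],[0,0,0.45,0,0,0],[0,0,0.45,0,0,0],[0,0,0.45,0,0,0],[0,0,0.4,0,0,0],[0,0,0.3,0,0,0],[0,0,0.2,0,0,0],[0,0,0,0,0,0],[0,0,0,0,0,0],[0,0,0,0,0,0]]
  ]
}}

```text
clock: 12.35
position: [0.4943, -0.1005, 0.0105]
ee_rot: [0.0, 1.0, 0.0, 0.001]
ft_force: [0.5, -0.1, 0.2]
grip_width: 1.004
grasp_force: 0.0
```

{"method": "carry_out", "body": {
  "commands": [
    [[0,0,0,0,0,0],[0,0,0,0,0,0],[0,0,0,0,0,0],[0,0,0,0,0,0],[0,0,0,0,0,0],[0,0,0,0,0,0],[0,0,0,0,0,0],[0,0,0,0,0,0]]
  ],
  "hand": 1,
  "force": 30
}}

```text
clock: 13.02
position: [0.4943, -0.1004, 0.0104]
ee_rot: [0.0, 1.0, 0.0, 0.001]
ft_force: [-0.8, 0.4, 6.4]
grip_width: 0.699
grasp_force: 32.7
```

```bash
python3 - <<'E'
from h import *
go(.4935,-.0995,.18,90.08)
E
```

```text
turn [ 0.004  0.012 -0.018] shift [ 0.019  0.022 -4.239] | t 13.02 pos [ 0.4943 -0.1004  0.0104] yang 89.97 w 59.4 F [-0.8  0.4  6.4] gf 32.7
```

{"method": "carry_out", "body": {
  "commands": [
    [[0,0,-0.2,0,0,0],[0,0,-0.4,0,0,0],[0,0,-0.5,0,0,0],[0,0,-0.5,0,0,0],[0,0,-0.5,0,0,0],[0,0,-0.5,0,0,0],[0,0,-0.5,0,0,0],[0,0,-0.5,0,0,0],[0,0,-0.4,0,0,0],[0,0,-0.2,0,0,-0.4],[0,0,0,0,0,-0.4],[0,0,0,0,0,-0.38],[0,0,0,0,0,0],[0,0,0,0,0,0],[0,0,0,0,0,0],[0,0,0,0,0,0]]
  ]
}}

```text
clock: 14.35
position: [0.4935, -0.1005, 0.1777]
ee_rot: [-0.061, 0.998, 0.0, -0.0]
ft_force: [0.4, 0.1, -2.0]
grip_width: 0.698
grasp_force: 32.8
```

```bash
python3 - <<'E'
from h import *
go(.4520,.3880,.12,97.04)
E
```

```text
turn [ 0.    -0.002 -0.009] shift [-0.467 12.248  1.441] | t 14.35 pos [ 0.4935 -0.1005  0.1777] yang 96.99 w 59.3 F [ 0.4  0.1 -2. ] gf 32.8
```

{"method": "carry_out", "body": {
  "commands": [
    [[-0.02,0.2,0,0,0,0],[-0.03,0.4,0,0,0,0],[-0.03,0.6,0,0,0,0],[-0.03,0.7,0,0,0,0],[-0.03,0.8,0,0,0,0],[-0.03,0.8,0,0,0,0],[-0.03,0.8,0,0,0,0],[-0.03,0.8,0,0,0,0],[-0.03,0.8,0,0,0,0],[-0.03,0.8,0,0,0,0],[-0.03,0.8,0,0,0,0],[-0.03,0.8,0,0,0,0],[-0.03,0.8,0,0,0,0],[-0.03,0.8,0,0,0,0],[-0.03,0.8,0,0,0,0],[-0.02,0.7,0,0,0,0],[-0.01,0.5,0,0,0,0],[0,0.35,0,0,0,0]]
  ]
}}

```text
clock: 15.85
position: [0.4506, 0.3911, 0.1773]
ee_rot: [-0.063, 0.998, 0.0, -0.0]
ft_force: [-0.8, 0.5, -1.3]
grip_width: 0.699
grasp_force: 32.8
```

{"method": "carry_out", "body": {
  "commands": [
    [[0,0,0.2,0,0,0],[0,0,0.3,0,0,0],[0,0,0.3,0,0,0],[0,0,0.3,0,0,0],[0,0,0.3,0,0,0],[0,0,0,0,0,0],[0,0,0,0,0,0],[0,0,0,0,0,0],[0,0,0,0,0,0]]
  ]
}}

```text
clock: 16.6
position: [0.4526, 0.3884, 0.1225]
ee_rot: [-0.061, 0.998, 0.0, 0.0]
ft_force: [-0.4, -0.5, -0.2]
grip_width: 0.698
grasp_force: 32.8
```

```bash
python3 - <<'E'
from h import *
go(.4520,.3880,.0745,97.04)
E
```

```text
turn [ 0.009  0.01  -0.001] shift [ 0.017 -0.007  1.2  ] | t 16.6 pos [0.4526 0.3884 0.1225] yang 97.03 w 59.3 F [-0.4 -0.5 -0.2] gf 32.8
```

{"method": "carry_out", "body": {
  "commands": [
    [[0.017,-0.007,0.2,0,0,0],[0,0,0.2,0,0,0],[0,0,0.2,0,0,0],[0,0,0.2,0,0,0],[0,0,0.15,0,0,0],[0,0,0.1,0,0,0],[0,0,0.08,0,0,0],[0,0,0.04,0,0,0],[0,0,0.03,0,0,0],[0,0,0,0,0,0],[0,0,0,0,0,0],[0,0,0,0,0,0]]
  ]
}}

```text
clock: 17.6
position: [0.4517, 0.3879, 0.074]
ee_rot: [-0.061, 0.998, 0.0, 0.0]
ft_force: [0.7, -0.6, -1.4]
grip_width: 0.697
grasp_force: 32.8
```

```bash
python3 - <<'E'
from h import *
go(.4520,.3880,.0730,97.04)
E
```

```text
turn [0.004 0.004 0.001] shift [-0.007  0.002  0.025] | t 17.6 pos [0.4517 0.3879 0.074 ] yang 97.04 w 59.3 F [ 0.7 -0.6 -1.4] gf 32.8
```

{"method": "carry_out", "body": {
  "commands": [
    [[-0.007,0,0.03,0,0,0],[0,0,0.02,0,0,0],[0,0,0,0,0,0],[0,0,0,0,0,0]]
  ]
}}

```text
clock: 17.93
position: [0.4519, 0.388, 0.0734]
ee_rot: [-0.061, 0.998, 0.0, 0.0]
ft_force: [-6.5, -4.4, 14.4]
grip_width: 0.698
grasp_force: 34.6
```

{"method": "carry_out", "body": {
  "commands": [
    [[0,0,0,0,0,0],[0,0,0,0,0,0],[0,0,0,0,0,0],[0,0,0,0,0,0],[0,0,0,0,0,0],[0,0,0,0,0,0]]
  ],
  "hand": -1
}}

```text
clock: 18.43
position: [0.4518, 0.3878, 0.0716]
ee_rot: [-0.061, 0.998, -0.0, -0.0]
ft_force: [-0.0, -0.7, 0.1]
grip_width: 1.002
grasp_force: 0.0
```

{"method": "carry_out", "body": {
  "commands": [
    [[0,0,-0.1,0,0,0],[0,0,-0.3,0,0,0],[0,0,-0.4,0,0,0],[0,0,-0.4,0,0,0],[0,0,-0.5,0,0,0],[0,0,-0.5,0,0,0],[0,0,-0.4,0,0,0],[0,0,-0.2,0,0,0],[0,0,0,0,0,0],[0,0,0,0,0,0],[0,0,0,0,0,0]]
  ]
}}

```text
clock: 19.35
position: [0.4514, 0.3875, 0.1827]
ee_rot: [-0.061, 0.998, -0.0, -0.001]
ft_force: [0.0, -0.0, -0.6]
grip_width: 0.999
grasp_force: 0.0
```

```bash
python3 - <<'E'
from h import *
go(.5023,.1127,.15,64.35)
E
```

```text
turn [-0.011 -0.008  5.45 ] shift [-4.12  -5.642  0.817] | t 19.35 pos [0.4514 0.3875 0.1827] yang 97.05 w 84.9 F [ 0.  -0.  -0.6] gf 0.0
```

{"method": "carry_out", "body": {
  "commands": [
    [[0,0,0,0,0,0.7],[0,0,0,0,0,0.95],[0,0,0,0,0,0.95],[0,0,0,0,0,0.95],[0,0,0,0,0,0.95],[0,0,0,0,0,0.95],[-0.2,-0.3,0,0,0,0],[-0.4,-0.5,0,0,0,0],[-0.5,-0.7,0,0,0,0],[-0.5,-0.7,0,0,0,0],[-0.5,-0.7,0,0,0,0],[-0.5,-0.7,0,0,0,0],[-0.5,-0.7,0,0,0,0],[-0.5,-0.7,0,0,0,0],[-0.4,-0.5,0,0,0,0],[-0.12,-0.14,0,0,0,0],[0,0,0,0,0,0],[0,0,0,0,0,0],[0,0,0,0,0,0],[0,0,0,0,0,0]]
  ]
}}

```text
clock: 21.02
position: [0.5023, 0.1145, 0.1834]
ee_rot: [0.221, 0.975, -0.0, -0.0]
ft_force: [0.5, -0.4, -0.1]
grip_width: 0.998
grasp_force: 0.0
```

```bash
python3 - <<'E'
from h import *
go(.5023,.1127,.035,64.35)
x0,y0=130,165
c=cv2.resize(camera("top")[y0:y0+80,x0:x0+130,::-1],None,fx=6,fy=6,interpolation=cv2.INTER_CUBIC)
def d(P,col):
    q=((proj(P)-[x0,y0]+.5)*6-.5); print(q.round(0).tolist()); cv2.polylines(c,[q.round().astype(int)],True,col,1)
d(corners(.4513,.388,np.radians(7.04),.105,.068,.063),(0,0,255))
d(corners(.4513,.388,np.radians(7.04),.09,.06,.108),(255,0,0))
cv2.imwrite("pics/t3.png",c)
E
```

```text
turn [-0.001 -0.005  0.028] shift [-0.021 -0.041  3.71 ] | t 21.02 pos [0.5023 0.1145 0.1834] yang 64.52 w 84.8 F [ 0.5 -0.4 -0.1] gf 0.0
[[60.0, 188.0], [191.0, 172.0], [208.0, 376.0], [76.0, 392.0]]
[[41.0, 187.0], [160.0, 172.0], [175.0, 352.0], [55.0, 367.0]]
```

View pics/t3.png

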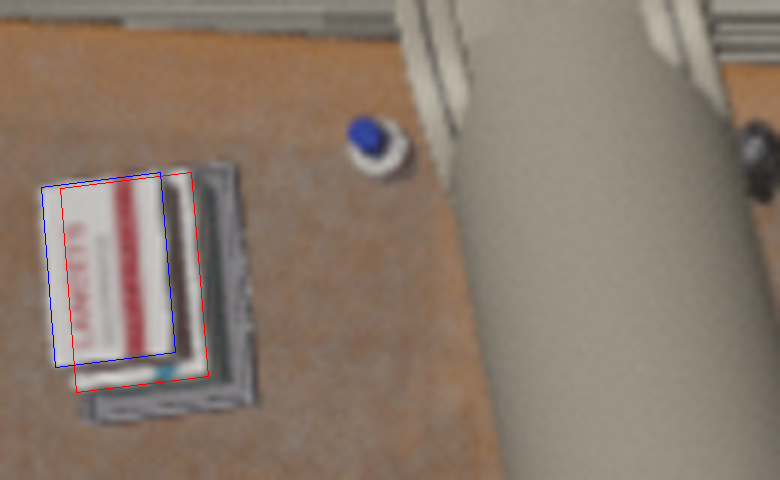

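Blue/red overlays fit both cartons to ~3 crop pixels (~1 mm): the two are concentric and square. Now the stamp.

{"method": "carry_out", "body": {
  "commands": [
    [[-0.02,-0.04,0.2,0,0,0.03],[0,0,0.4,0,0,0],[0,0,0.4,0,0,0],[0,0,0.4,0,0,0],[0,0,0.4,0,0,0],[0,0,0.4,0,0,0],[0,0,0.4,0,0,0],[0,0,0.4,0,0,0],[0,0,0.4,0,0,0],[0,0,0.3,0,0,0],[0,0,0.18,0,0,0],[0,0,0,0,0,0],[0,0,0,0,0,0],[0,0,0,0,0,0]]
  ]
}}

```text
clock: 22.23
position: [0.5033, 0.1115, 0.0292]
ee_rot: [0.223, 0.975, 0.0, 0.0]
ft_force: [1.3, 0.7, 0.8]
grip_width: 0.995
grasp_force: 0.0
```

{"method": "carry_out", "body": {
  "commands": [
    [[0,0,0,0,0,0],[0,0,0,0,0,0],[0,0,0,0,0,0],[0,0,0,0,0,0],[0,0,0,0,0,0],[0,0,0,0,0,0],[0,0,0,0,0,0],[0,0,0,0,0,0],[0,0,0,0,0,0],[0,0,0,0,0,0]]
  ],
  "hand": 1,
  "force": 30
}}

```text
clock: 23.07
position: [0.5031, 0.1115, 0.0289]
ee_rot: [0.224, 0.975, 0.0, 0.0]
ft_force: [-0.8, -0.2, 5.8]
grip_width: 0.518
grasp_force: 30.7
```

```bash
python3 - <<'E'
from h import *
go(.5023,.1127,.21,64.35)
E
```

```text
turn [ 0.007  0.003 -0.03 ] shift [ 0.03   0.018 -4.526] | t 23.07 pos [0.5031 0.1115 0.0289] yang 64.17 w 44.0 F [-0.8 -0.2  5.8] gf 30.7
```

{"method": "carry_out", "body": {
  "commands": [
    [[0,0,-0.2,0,0,0],[0,0,-0.4,0,0,0],[0,0,-0.5,0,0,0],[0,0,-0.5,0,0,0],[0,0,-0.5,0,0,0],[0,0,-0.5,0,0,0],[0,0,-0.5,0,0,0],[0,0,-0.5,0,0,0],[0,0,-0.4,0,0,0],[0,0,-0.2,0,0,-0.3],[0,0,0,0,0,-0.7],[0,0,0,0,0,-0.8],[0,0,0,0,0,-0.8],[0,0,0,0,0,-0.8],[0,0,0,0,0,-0.8],[0,0,0,0,0,-0.8],[0,0,0,0,0,-0.5],[0,0,0,0,0,0],[0,0,0,0,0,0],[0,0,0,0,0,0]]
  ]
}}

```text
clock: 24.73
position: [0.5026, 0.1112, 0.1966]
ee_rot: [-0.061, 0.998, 0.0, -0.0]
ft_force: [0.2, -0.2, -1.3]
grip_width: 0.518
grasp_force: 31.0
```

```bash
python3 - <<'E'
from h import *
go(.4525,.3881,.2,97.04)
E
```

```text
turn [ 0.    -0.001  0.001] shift [ 0.396  7.024 -0.086] | t 24.73 pos [0.5026 0.1112 0.1966] yang 97.05 w 44.0 F [ 0.2 -0.2 -1.3] gf 31.0
```

{"method": "carry_out", "body": {
  "commands": [
    [[0.02,0.2,-0.02,0,0,0],[0.03,0.4,-0.02,0,0,0],[0.04,0.6,-0.02,0,0,0],[0.04,0.7,-0.02,0,0,0],[0.04,0.7,0,0,0,0],[0.04,0.7,0,0,0,0],[0.04,0.7,0,0,0,0],[0.04,0.7,0,0,0,0],[0.04,0.7,0,0,0,0],[0.03,0.7,0,0,0,0],[0.02,0.5,0,0,0,0],[0.01,0.3,0,0,0,0],[0.005,0.12,0,0,0,0],[0,0,0,0,0,0],[0,0,0,0,0,0],[0,0,0,0,0,0],[0,0,0,0,0,0],[0,0,0,0,0,0]]
  ]
}}

```text
clock: 26.23
position: [0.4526, 0.387, 0.1999]
ee_rot: [-0.062, 0.998, 0.0, 0.0]
ft_force: [0.2, -0.8, -1.3]
grip_width: 0.522
grasp_force: 31.0
```

```bash
python3 - <<'E'
from h import *
go(.4525,.3881,.138,97.04)
E
```

```text
turn [0.001 0.003 0.007] shift [-0.002  0.027  1.548] | t 26.23 pos [0.4526 0.387  0.1999] yang 97.08 w 44.4 F [ 0.2 -0.8 -1.3] gf 31.0
```

{"method": "carry_out", "body": {
  "commands": [
    [[0,0.02,0.15,0,0,0],[0,0,0.25,0,0,0],[0,0,0.25,0,0,0],[0,0,0.25,0,0,0],[0,0,0.2,0,0,0],[0,0,0.15,0,0,0],[0,0,0.12,0,0,0],[0,0,0.08,0,0,0],[0,0,0.05,0,0,0],[0,0,0.03,0,0,0],[0,0,0,0,0,0],[0,0,0,0,0,0],[0,0,0,0,0,0]]
  ]
}}

```text
clock: 27.32
position: [0.4521, 0.3889, 0.1389]
ee_rot: [-0.062, 0.998, 0.0, 0.0]
ft_force: [-0.7, -0.2, -1.6]
grip_width: 0.517
grasp_force: 31.0
```

```bash
python3 - <<'E'
from h import *
go(.4525,.3881,.1365,97.04)
im=camera("side")[:,:,::-1]
cv2.imwrite("pics/s3.png",cv2.resize(im[80:190,180:310],None,fx=5,fy=5,interpolation=cv2.INTER_CUBIC))
E
```

```text
turn [0.005 0.004 0.021] shift [-0.008 -0.021  0.059] | t 27.32 pos [0.4521 0.3889 0.1389] yang 97.16 w 43.9 F [-0.7 -0.2 -1.6] gf 31.0
```

View pics/s3.png

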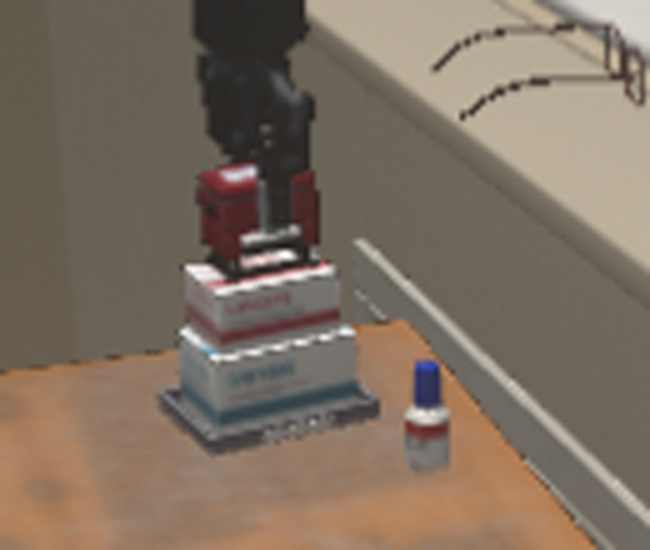

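Stamp (205-315, 170-275) hovers about 1 mm above the pile, centred. Lower gently, release, rise.

{"method": "carry_out", "body": {
  "commands": [
    [[-0.008,-0.02,0.03,0,0,0.02],[0,0,0.02,0,0,0],[0,0,0.02,0,0,0],[0,0,0,0,0,0],[0,0,0,0,0,0]]
  ]
}}

```text
clock: 27.78
position: [0.4527, 0.3881, 0.137]
ee_rot: [-0.061, 0.998, 0.0, 0.0]
ft_force: [-2.8, -3.0, 7.9]
grip_width: 0.522
grasp_force: 31.4
```

{"method": "carry_out", "body": {
  "commands": [
    [[0,0,0,0,0,0],[0,0,0,0,0,0],[0,0,0,0,0,0],[0,0,0,0,0,0],[0,0,0,0,0,0],[0,0,0,0,0,0]]
  ],
  "hand": -1
}}

```text
clock: 28.28
position: [0.4524, 0.388, 0.1356]
ee_rot: [-0.061, 0.998, -0.0, -0.0]
ft_force: [-0.1, 0.3, -0.7]
grip_width: 1.001
grasp_force: 0.0
```

{"method": "carry_out", "body": {
  "commands": [
    [[0,0,-0.1,0,0,0],[0,0,-0.3,0,0,0],[0,0,-0.4,0,0,0],[0,0,-0.4,0,0,0],[0,0,-0.5,0,0,0],[0,0,-0.5,0,0,0],[0,0,-0.4,0,0,0],[0,0,-0.2,0,0,0],[0,0,0,0,0,0],[0,0,0,0,0,0],[0,0,0,0,0,0]]
  ]
}}

```text
clock: 29.2
position: [0.452, 0.3877, 0.2467]
ee_rot: [-0.061, 0.998, -0.0, -0.001]
ft_force: [0.4, 0.1, -0.1]
grip_width: 1.001
grasp_force: 0.0
```

```bash
python3 - <<'E'
from h import *
go(.4653,-.3915,.24,88.82)
E
```

```text
turn [-0.009 -0.011  1.372] shift [ -0.734 -19.469   0.167] | t 29.2 pos [0.452  0.3877 0.2467] yang 97.05 w 85.1 F [ 0.4  0.1 -0.1] gf 0.0
```

{"method": "carry_out", "body": {
  "commands": [
    [[0,0,0,0,0,0.68],[0,0,0,0,0,0.69],[-0.03,-0.3,0,0,0,0],[-0.03,-0.6,0,0,0,0],[-0.03,-0.8,0,0,0,0],[-0.03,-0.8,0,0,0,0],[-0.03,-0.8,0,0,0,0],[-0.03,-0.8,0,0,0,0],[-0.03,-0.8,0,0,0,0],[-0.03,-0.8,0,0,0,0],[-0.03,-0.8,0,0,0,0],[-0.03,-0.8,0,0,0,0],[-0.03,-0.8,0,0,0,0],[-0.03,-0.8,0,0,0,0],[-0.03,-0.8,0,0,0,0],[-0.03,-0.8,0,0,0,0],[-0.03,-0.8,0,0,0,0],[-0.03,-0.8,0,0,0,0],[-0.03,-0.8,0,0,0,0],[-0.03,-0.8,0,0,0,0]]
  ]
}}

```text
clock: 30.87
position: [0.4614, -0.1625, 0.2471]
ee_rot: [0.009, 1.0, 0.0, -0.0]
ft_force: [1.3, 0.3, -0.3]
grip_width: 1.0
grasp_force: 0.0
```

{"method": "carry_out", "body": {
  "commands": [
    [[-0.03,-0.8,0,0,0,0],[-0.03,-0.8,0,0,0,0],[-0.03,-0.8,0,0,0,0],[-0.03,-0.8,0,0,0,0],[-0.03,-0.8,0,0,0,0],[-0.03,-0.7,0,0,0,0],[-0.02,-0.5,0,0,0,0],[-0.02,-0.4,0,0,0,0],[0,-0.15,0,0,0,0],[0,0,0,0,0,0],[0,0,0,0,0,0],[0,0,0,0,0,0],[0,0,0,0,0,0]]
  ]
}}

```text
clock: 31.95
position: [0.4673, -0.3892, 0.2477]
ee_rot: [0.009, 1.0, 0.0, 0.0]
ft_force: [-1.1, -0.0, -0.3]
grip_width: 0.997
grasp_force: 0.0
```

```bash
python3 - <<'E'
from h import *
go(.4653,-.3915,.065,88.82)
x0,y0=130,165
c=cv2.resize(camera("top")[y0:y0+80,x0:x0+130,::-1],None,fx=6,fy=6,interpolation=cv2.INTER_CUBIC)
def d(P,col):
    q=((proj(P)-[x0,y0]+.5)*6-.5); print(q.round(0).tolist()); cv2.polylines(c,[q.round().astype(int)],True,col,1)
d(corners(.4513,.388,np.radians(7.04),.105,.068,.063),(0,0,255))
d(corners(.4513,.388,np.radians(7.04),.09,.06,.108),(255,0,0))
d(corners(.4513,.388,np.radians(7.04),.071,.045,.174),(0,255,0))
cv2.imwrite("pics/t4.png",c)
E
```

```text
turn [0.009 0.005 0.02 ] shift [ 0.048 -0.058  4.568] | t 31.95 pos [ 0.4673 -0.3892  0.2477] yang 88.94 w 84.7 F [-1.1 -0.  -0.3] gf 0.0
[[60.0, 188.0], [191.0, 172.0], [208.0, 376.0], [76.0, 392.0]]
[[41.0, 187.0], [160.0, 172.0], [175.0, 352.0], [55.0, 367.0]]
[[14.0, 181.0], [108.0, 170.0], [120.0, 319.0], [25.0, 330.0]]
```

View pics/t4.png

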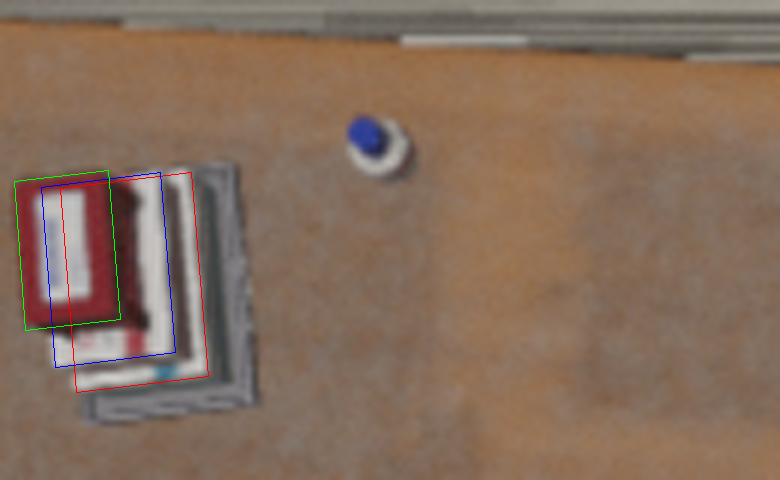

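Pile of three, green outline matches the red sleeve top (14-120, 172-330) to about 1 mm. Now the tall carton.

{"method": "carry_out", "body": {
  "commands": [
    [[0.05,-0.06,0.2,0,0,0.02],[0,0,0.4,0,0,0],[0,0,0.5,0,0,0],[0,0,0.5,0,0,0],[0,0,0.5,0,0,0],[0,0,0.5,0,0,0],[0,0,0.5,0,0,0],[0,0,0.5,0,0,0],[0,0,0.5,0,0,0],[0,0,0.3,0,0,0],[0,0,0.15,0,0,0],[0,0,0,0,0,0],[0,0,0,0,0,0],[0,0,0,0,0,0]]
  ]
}}

```text
clock: 33.17
position: [0.4653, -0.3934, 0.0668]
ee_rot: [0.011, 1.0, -0.0, 0.001]
ft_force: [0.9, -0.2, 1.1]
grip_width: 0.997
grasp_force: 0.0
```

{"method": "carry_out", "body": {
  "commands": [
    [[0,0,0,0,0,0],[0,0,0,0,0,0],[0,0,0,0,0,0],[0,0,0,0,0,0],[0,0,0,0,0,0],[0,0,0,0,0,0],[0,0,0,0,0,0],[0,0,0,0,0,0],[0,0,0,0,0,0],[0,0,0,0,0,0],[0,0,0,0,0,0],[0,0,0,0,0,0]]
  ],
  "hand": 1,
  "force": 25
}}

```text
clock: 34.17
position: [0.4649, -0.3929, 0.0658]
ee_rot: [0.011, 1.0, 0.0, 0.0]
ft_force: [-0.5, 1.0, 4.5]
grip_width: 0.353
grasp_force: 33.2
```

```bash
python3 - <<'E'
from h import *
go(.4653,-.3915,.2,88.82)
E
```

```text
turn [ 0.     0.003 -0.018] shift [-0.008  0.034 -3.354] | t 34.17 pos [ 0.4649 -0.3929  0.0658] yang 88.71 w 30.0 F [-0.5  1.   4.5] gf 33.2
```

{"method": "carry_out", "body": {
  "commands": [
    [[0,0,-0.2,0,0,0],[0,0,-0.4,0,0,0],[0,0,-0.5,0,0,0],[0,0,-0.5,0,0,0],[0,0,-0.5,0,0,0],[0,0,-0.4,0,0,0],[0,0,-0.2,0,0,0],[0,0,0,0,0,-0.3],[0,0,0,0,0,-0.6],[0,0,0,0,0,-0.7],[0,0,0,0,0,-0.7],[0,0,0,0,0,-0.5],[0,0,0,0,0,-0.2],[0,0,0,0,0,0],[0,0,0,0,0,0],[0,0,0,0,0,0]]
  ]
}}

```text
clock: 35.5
position: [0.4643, -0.393, 0.1733]
ee_rot: [-0.144, 0.99, 0.0, -0.0]
ft_force: [-0.1, 1.5, -0.3]
grip_width: 0.345
grasp_force: 32.5
```

```bash
python3 - <<'E'
from h import *
go(.3753,-.2488,.17,106.63)
E
```

```text
turn [ 0.006 -0.005 -0.002] shift [1.101 4.091 0.081] | t 35.5 pos [ 0.4643 -0.393   0.1733] yang 106.62 w 29.3 F [-0.1  1.5 -0.3] gf 32.5
```

{"method": "carry_out", "body": {
  "commands": [
    [[0.05,0.2,0,0,0,0],[0.1,0.4,0,0,0,0],[0.15,0.5,0,0,0,0],[0.15,0.6,0,0,0,0],[0.15,0.6,0,0,0,0],[0.15,0.6,0,0,0,0],[0.15,0.5,0,0,0,0],[0.1,0.4,0,0,0,0],[0.07,0.2,0,0,0,0],[0.03,0.09,0,0,0,0],[0,0,0,0,0,0],[0,0,0,0,0,0],[0,0,0,0,0,0],[0,0,0,0,0,0]]
  ]
}}

```text
clock: 36.67
position: [0.3758, -0.2494, 0.1735]
ee_rot: [-0.145, 0.989, -0.0, -0.0]
ft_force: [0.4, -0.4, -1.2]
grip_width: 0.346
grasp_force: 32.5
```

```bash
python3 - <<'E'
from h import *
go(.3753,-.2488,.0705,106.63)
E
```

```text
turn [-0.    -0.003  0.005] shift [0.008 0.018 2.576] | t 36.67 pos [ 0.3758 -0.2494  0.1735] yang 106.66 w 29.4 F [ 0.4 -0.4 -1.2] gf 32.5
```

{"method": "carry_out", "body": {
  "commands": [
    [[0.01,0.02,0.2,0,0,0],[0,0,0.35,0,0,0],[0,0,0.4,0,0,0],[0,0,0.4,0,0,0],[0,0,0.35,0,0,0],[0,0,0.3,0,0,0],[0,0,0.2,0,0,0],[0,0,0.15,0,0,0],[0,0,0.1,0,0,0],[0,0,0.08,0,0,0],[0,0,0.04,0,0,0],[0,0,0,0,0,0],[0,0,0,0,0,0],[0,0,0,0,0,0]]
  ]
}}

```text
clock: 37.83
position: [0.3753, -0.2482, 0.0712]
ee_rot: [-0.145, 0.989, -0.0, 0.0]
ft_force: [0.0, 0.1, -0.6]
grip_width: 0.347
grasp_force: 32.5
```

```bash
python3 - <<'E'
from h import *
go(.3753,-.2488,.0685,106.63)
im=camera("side")[:,:,::-1]
cv2.imwrite("pics/s4.png",cv2.resize(im[180:320,240:390],None,fx=4,fy=4,interpolation=cv2.INTER_CUBIC))
E
```

```text
turn [-0.003  0.006  0.013] shift [ 0.004 -0.014  0.069] | t 37.83 pos [ 0.3753 -0.2482  0.0712] yang 106.71 w 29.5 F [ 0.   0.1 -0.6] gf 32.5
```

View pics/s4.png

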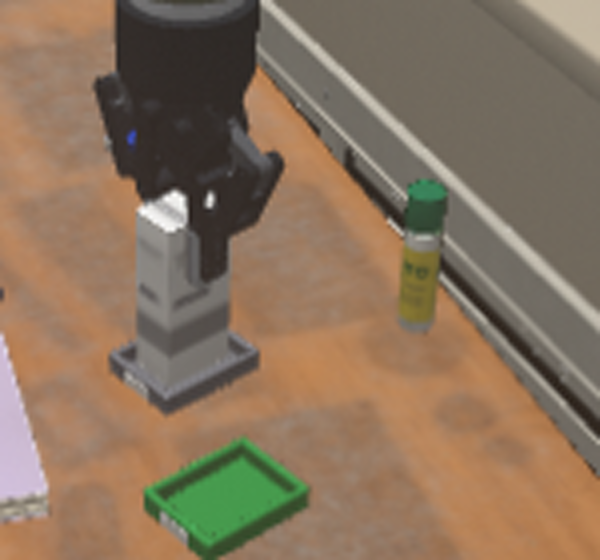

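The tall carton stands within the grey tray walls (110-258, 330-410), about 2 mm above its floor. Lower, release, rise and clear.

{"method": "carry_out", "body": {
  "commands": [
    [[0,-0.014,0.03,0,0,0.01],[0,0,0.03,0,0,0],[0,0,0.02,0,0,0],[0,0,0,0,0,0],[0,0,0,0,0,0]]
  ]
}}

```text
clock: 38.3
position: [0.3756, -0.2491, 0.0686]
ee_rot: [-0.145, 0.989, -0.0, 0.001]
ft_force: [-2.8, 1.9, 12.5]
grip_width: 0.35
grasp_force: 34.2
```

{"method": "carry_out", "body": {
  "commands": [
    [[0,0,0,0,0,0],[0,0,0,0,0,0],[0,0,0,0,0,0],[0,0,0,0,0,0],[0,0,0,0,0,0],[0,0,0,0,0,0],[0,0,0,0,0,0],[0,0,0,0,0,0],[0,0,0,0,0,0]]
  ],
  "hand": -1
}}

```text
clock: 39.05
position: [0.3751, -0.2486, 0.0676]
ee_rot: [-0.145, 0.989, 0.0, -0.0]
ft_force: [0.3, -0.6, 0.3]
grip_width: 0.999
grasp_force: 0.0
```

{"method": "carry_out", "body": {
  "commands": [
    [[0,0,-0.1,0,0,0],[0,0,-0.3,0,0,0],[0,0,-0.5,0,0,0],[0,0,-0.5,0,0,0],[0,0,-0.5,0,0,0],[0,0,-0.5,0,0,0],[0,0,-0.5,0,0,0],[0,0,-0.5,0,0,0],[0,0,-0.3,0,0,0],[0,0.5,0,0,0,0],[0,0.8,0,0,0,0],[0,0.8,0,0,0,0],[0,0.8,0,0,0,0],[0,0.8,0,0,0,0],[0,0.5,0,0,0,0],[0,0,0,0,0,0],[0,0,0,0,0,0],[0,0,0,0,0,0],[0,0,0,0,0,0]]
  ]
}}

```text
clock: 40.63
position: [0.3272, -0.0885, 0.2158]
ee_rot: [-0.144, 0.99, 0.0, 0.0]
ft_force: [-0.9, -0.4, -0.4]
grip_width: 0.998
grasp_force: 0.0
```

```bash
python3 - <<'E'
from h import *
go(.3753,-.2488,.2,106.63)
im=camera("side")[:,:,::-1]; cv2.imwrite("pics/s5.png",cv2.resize(im[90:320,180:400],None,fx=2.5,fy=2.5,interpolation=cv2.INTER_CUBIC))
E
```

```text
turn [ 0.001  0.001 -0.01 ] shift [-0.006 -4.184  0.395] | t 40.63 pos [ 0.3272 -0.0885  0.2158] yang 106.57 w 84.8 F [-0.9 -0.4 -0.4] gf 0.0
```

View pics/s5.png

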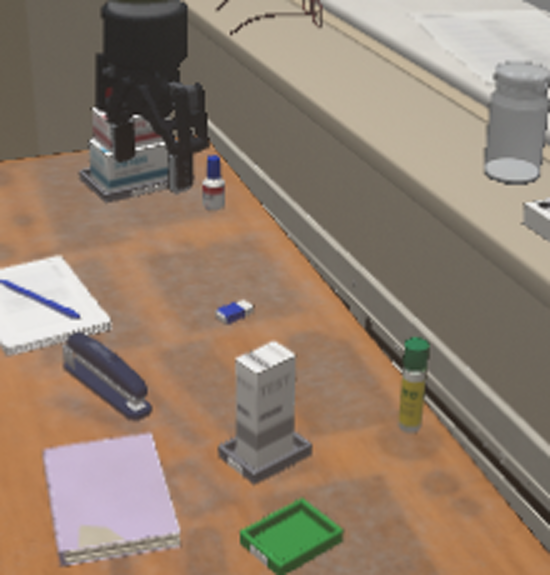

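The tall carton stands squarely in the grey tray (218-310, 345-480). The gripper hides the pile in this view only by perspective, and the bystanders have not moved. Handing in.

```bash
python3 -c "
from workcell import *
print(hand_in())"
```

```text
the job is handed in; nothing more can be done
None
```

I built the pile in the larger grey tray (large carton, medium carton, stamp on top), stood the tall carton upright in the smaller grey tray, and handed the job in at about 41 s; in my camera checks everything lay within about 1–1.5 mm of its place and the bystanders looked unmoved, and the hand-in returned no verdict.

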